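Set the candle length stop to the green catch

TASK

Gently push the blue sliding stop along its rail with the fingertips or the outside of the fingers until it clicks into the green catch and stays there, then move clear of it. Only push it, never pinch it; leave the two candles and the metal mould where they stand.

Things in the scene. Friction and masses are not known exactly. Their poses are not given: they have to be found in the camera images.
- gauge: Length gauge fixed to the table: plywood base 190 x 420 x 18 mm, origin under its centre, turned up to 0.3 rad. Aluminium rail, 26 mm wide, along the gauge's own y axis at its x = +15 mm, top 45 mm above the table; black end blocks at y = +-197 mm, top 52 mm. On its -x half a low V trough and, at y = -195 mm, a steel fence, top 63 mm.
- stop (a joint): Position (m) of the blue sliding stop along the gauge's +y axis, 0 at the middle of the rail, mechanical ends at -0.155 and +0.155. It slides with about 1.5 N of drag and stays where it is left. It starts between the two catches, within 20 mm of the middle.
- push_block (a point): Centre of the stop's blue push block, 32 mm (x) by 36 mm (y, along the rail), 63 to 119 mm above the table; axes as the gauge. The faces to push lie 18 mm either side of this point along gauge y. A saddle of equal length is below it. A steel arm and plate reach out to gauge -x, a brass plunger housing (top 70 mm) to +x, both within 10 mm of the middle along y.
- stop_index (a point): Tip of the stop's spring plunger when fully down (45 mm above the table, 40 mm towards gauge +x from the push block's centre, same y). The stop is in a catch when this point coincides with that catch's notch.
- plunger (a joint): Height (m) of the spring plunger: 0 fully down, as anywhere between the catches; about 0.005 while on top of a catch's bar; under 0.001 when dropped into a notch. Needs 3.5 to 6 N to lift.
- green_notch (a point): Notch of the GREEN catch (wanted), 45 mm above the table: valley between two steel bars (12 mm thick, 18 mm apart along the rail, top 44 mm) on a green 46 mm block beside the rail, 55 to 115 mm from its middle, at either end. The push rises to about 7 N as the plunger climbs a bar (from 19 mm before the notch), then dips; 5 mm before, it drops in and centres itself; 7 N more drives it out. Axes as the gauge.
- yellow_notch (a point): Notch of the YELLOW catch, not wanted: the same in yellow, on the other side of the rail's middle.
- red_candle_center (a point): Centre of a loose red pillar candle, diameter 58 mm, 85 mm tall, standing upright on the table near the gauge; to be left alone.
- green_candle_center (a point): Centre of a loose green pillar candle, diameter 58 mm, 75 mm tall, standing upright on the table near the gauge; to be left alone.
- mould_center (a point): Centre of a loose aluminium mould tube, diameter 60 mm, 95 mm tall, standing on the table beyond one end of the gauge; to be left alone.

How it is judged:
By the outcome, as a careful person would: the job done as asked, in the order asked, and still so for the second after the job is handed in, with the robot touching nothing.
It also fails if it takes over 42 s, if anything falls off the work surface, if the arm or the gripper's body presses on something with over 40 N, if the wrist force passes 120 N, or if a joint passes its speed limit or range.

ROBOT

A 7-joint arm with a two-finger parallel gripper is mounted at the origin on the work surface. World frame = base frame: x ahead of the robot, y to its left, z up, the work surface at z = 0. Lengths are in m, angles in rad, forces in N, time in s.
With the tool pointing down it reaches from about 0.425 to 0.925 m from the base axis. Payload 6.8 kg.
Tool frame: the origin (TCP) lies on the centre line of the jaws, within the pads' length; the fingertips stand 11 mm ahead of it and the grasp point (between the pads) lies 8 mm behind it; z points along the fingers, y is the direction in which the jaws open and shut (so a half turn about z gives the same grasp; the last joint's range is limited). The gripper opens to 85 mm and grips with 20 to 120 N. Pads are 22 mm wide; open, the fingers measure 114 mm over their backs; the gripper's body (76 mm by 85 mm) begins 54 mm behind the grasp point. The pads swing forward as they close: fully open they stand 13 mm farther back than shut.
Start: joints at [1.008, 0.477, 0.022, 1.555, -0.011, 1.109, -0.083], TCP at [0.297, -0.606, 0.242] pointing down, gripper open.
Joint ranges: [-2.96, 2.96], [-0.34, 2.1], [-1.41, 1.46], [0.24, 2.44], [-1.37, 4.51], [0.17, 1.92], [-2.96, 2.96]. Speed limits (rad/s): [2.39, 2.39, 3.14, 3.14, 3.14, 3.14, 3.14].

INTERFACE

Orientations are given as a rotation vector (axis times angle).
In Python, from bench import r gives the robot as it stands.
- The arm moves only by the tool send_rows, never from a script. Its argument "deltas" is a list of rows, each a list of 7 numbers: the opening, from 0 (shut) to 1 (fully open), then the shift along the tool's x, y, z as a fraction of full scale, then the turn, a rotation vector about the tool's x, y, z as a fraction of full scale. In form: [[hand, x, y, z, ax, ay, az], ...]. A call has 1 to 20 rows; each row is the pose to reach, as a shift and turn from the pose commanded when the call began, along the tool's axes at that moment, turning the shorter way round; what a row does not reach only later rows make up. Full scale, the value 1, is 150 mm for a shift and 180 degrees for a turn. A row lasts 1/12 s, in which the tool goes at most 41.7 mm and 7.16 degrees, less where a joint would pass 70% of its speed; a pose out of reach is approached as far as the arm can. A call with a number of a shift or a turn outside -1 to 1 is refused whole. A call with a gripper value outside its range is refused whole. The fingers move at their own pace and stop on an object; "squeeze" is the grip in N (left out, the last holds). Time passes only in rows, so rows that repeat a pose let the fingers close. It gives the time, the measured TCP pose, the force and the opening at its end, in the units of the state.
- r.get_obs(): the state, without advancing time (a new reading comes with each control period).
- r.grab_frame(name): name is "scene" or "top" or "wrist"; returns a dict with "pixels" (384x512x3 uint8, red, green, blue), "camera_matrix" (3x3 intrinsics, pixels), "dist_coeffs" ([k1, k2, p1, p2, k3] as OpenCV has them; the pictures are not rectified), "rvec" (rotation vector, rad) and "tvec" (3), from world to camera coordinates, as OpenCV has them. Camera axes: x right, y down, z forward; pixel columns grow to the right and rows downward; lengths in m; the calibration is good to about 2 mm. A picture is of the moment at which its call begins. There is no depth.
- r.hand_in(): hands the job in, once; it reports no verdict.
The state is a dict: "clock": time; "joints": joint angles; "qvel": joint speeds; "tau": joint torques, N m; "tcp_pos": TCP position; "orientation": TCP orientation; "contact_force": force on the tool from outside, world axes, zero at the start; "moment": the same for the moment, N m; "grip_width": finger opening in m.
Only numpy, scipy, OpenCV 4.12 (cv2) and the standard library are available. Lean on these libraries where they do the work, as an engineer would, in place of code of your own. Each camera call takes 0.05 s, during which the arm holds its last target. There are 200 camera calls.

## Working session

There is one attempt and no reset: what is moved stays moved. The work goes in short steps, Python scripts to look and compute and a tool call to move; the robot and the scene stay as the last step left them, time stands still between calls to the robot, and variables do not carry over. Pictures are saved under pics/ and viewed, about 8 in all and at most 12, crops included, and the job is handed in when it is done.

Besides the shell and the picture viewer there is one more tool, called by a JSON object that holds its "op" and its "data", one argument or row to a line. send_rows: Moves the arm, as the interface text tells. Shift numbers are shares of 150 mm and turn numbers shares of 180 degrees, none past 1 either way. Its arguments: {"type":"object","properties":{"deltas":{"type":"array","items":{"type":"array","items":{"type":"number"}}},"squeeze":{"type":"number"}},"required":["deltas"]}

```bash
mkdir -p pics
cat > h.py <<'E'
from bench import r
import cv2, numpy as np
def snap(n,f):
    d=r.grab_frame(n); cv2.imwrite(f'pics/{f}.png',cv2.cvtColor(d['pixels'],cv2.COLOR_RGB2BGR)); np.savez(f'pics/{f}.npz',**{k:np.array(v) for k,v in d.items()}); return d
def ray(f,pts,z):
    d=np.load(f'pics/{f}.npz'); R=cv2.Rodrigues(d['rvec'].astype(float))[0]; t=d['tvec'].reshape(3)
    n=cv2.undistortPoints(np.array(pts,float).reshape(-1,1,2),d['camera_matrix'],d['dist_coeffs']).reshape(-1,2)
    C=-R.T@t; D=np.c_[n,np.ones(len(n))]@R
    z=np.broadcast_to(z,len(n)); return C+D*((z-C[2])/D[:,2])[:,None]
def proj(f,P):
    d=np.load(f'pics/{f}.npz'); return cv2.projectPoints(np.array(P,float),d['rvec'].astype(float),d['tvec'].astype(float),d['camera_matrix'],d['dist_coeffs'])[0].reshape(-1,2)
E
python3 - <<'E'
from h import *
a=snap('top','top0');b=snap('scene','scene0')
o=np.hstack([a['pixels'],b['pixels']])
o=r.get_obs();print({k:np.round(v,3) for k,v in o.items()})
print(cv2.Rodrigues(np.array(o['orientation']))[0].round(3))
E
```

```text
{'clock': np.float64(0.1), 'joints': array([ 1.008,  0.478,  0.022,  1.556, -0.011,  1.109, -0.083]), 'qvel': array([-0.001, -0.003,  0.001, -0.003, -0.   , -0.002, -0.002]), 'tau': array([ 4.0000e-03, -5.9777e+01,  1.6140e+00, -2.8196e+01,  1.3000e-02,
        5.0000e-03,  0.0000e+00]), 'tcp_pos': array([ 0.296, -0.606,  0.241]), 'orientation': array([-3.059e+00, -7.080e-01,  1.000e-03]), 'contact_force': array([0.648, 0.236, 0.989]), 'moment': array([-0.009,  0.039,  0.008]), 'grip_width': np.float64(0.085)}
[[ 0.898  0.439 -0.001]
 [ 0.439 -0.898  0.001]
 [-0.    -0.002 -1.   ]]
```

View pics/top0.png

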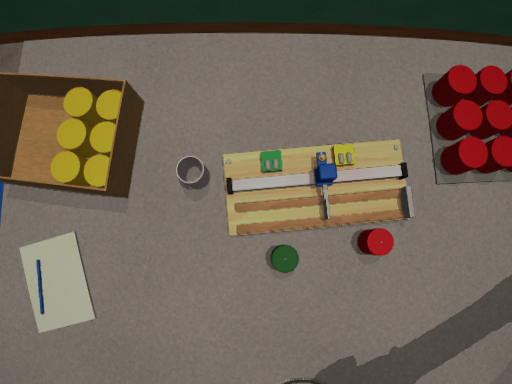

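View pics/scene0.png

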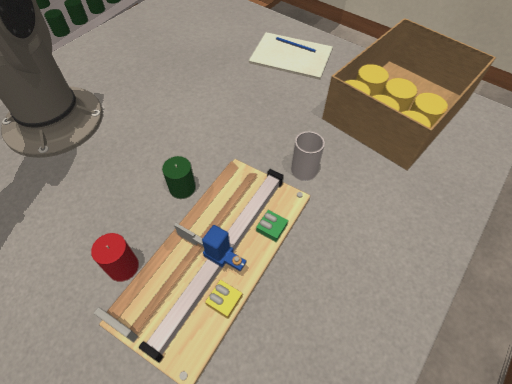

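The top view shows the stop near (327,174), the green catch at (271,161) and the yellow at (344,155). The fence at (408,202) marks gauge −y, so the push goes to the left in the picture, towards gauge +y. The candles are at (285,259) and (377,242), and the mould at (190,170). Next I measure.

Run:
```python
from h import *
im=cv2.imread('pics/top0.png'); c=im[130:250,215:415]
cv2.imwrite('pics/c1.png',cv2.resize(c,None,fx=4,fy=4,interpolation=cv2.INTER_CUBIC))
hsv=cv2.cvtColor(im,cv2.COLOR_BGR2HSV)
def cen(lo,hi,box):
    m=cv2.inRange(hsv,lo,hi); k=np.zeros_like(m); x0,y0,x1,y1=box;k[y0:y1,x0:x1]=m[y0:y1,x0:x1]
    ys,xs=np.nonzero(k); return [xs.mean(),ys.mean()],(len(xs),xs.min(),xs.max(),ys.min(),ys.max())
for n,lo,hi,b,z in [('blk',(0,0,0),(180,255,45),(222,170,236,200),.052),('blk2',(0,0,0),(180,255,45),(396,158,412,182),.052),('green',(50,150,60),(80,255,255),(255,145,290,178),.03),('yel',(25,200,120),(33,255,255),(330,140,360,170),.03),('blue',(100,120,30),(130,255,255),(310,162,340,190),.119),('gc',(50,100,20),(80,255,255),(265,240,305,275),.075),('rc',(0,200,60),(8,255,255),(355,225,400,260),.085)]:
    p,s=cen(lo,hi,b); print(n,np.round(p,1),s,ray('top0',[p],z).round(4))
print('mould',ray('top0',[[190,167]],.095))
d=np.load('pics/top0.npz');R=cv2.Rodrigues(d['rvec'].astype(float))[0];print(-R.T@d['tvec'].reshape(3))
```

```text
blk [229.1 185.7] (70, np.int64(227), np.int64(232), np.int64(178), np.int64(193)) [[0.5476 0.1676 0.052 ]]
blk2 [403.5 170.8] (88, np.int64(399), np.int64(407), np.int64(163), np.int64(178)) [[ 0.5866 -0.2197  0.052 ]]
green [270.7 158.7] (221, np.int64(261), np.int64(281), np.int64(151), np.int64(171)) [[0.6137 0.0769 0.03  ]]<stdin>:7: RuntimeWarning: Mean of empty slice.
  ret = ret.dtype.type(ret / rcount)
Traceback (most recent call last):
ValueError: zero-size array to reduction operation minimum which has no identity
```

View pics/c1.png

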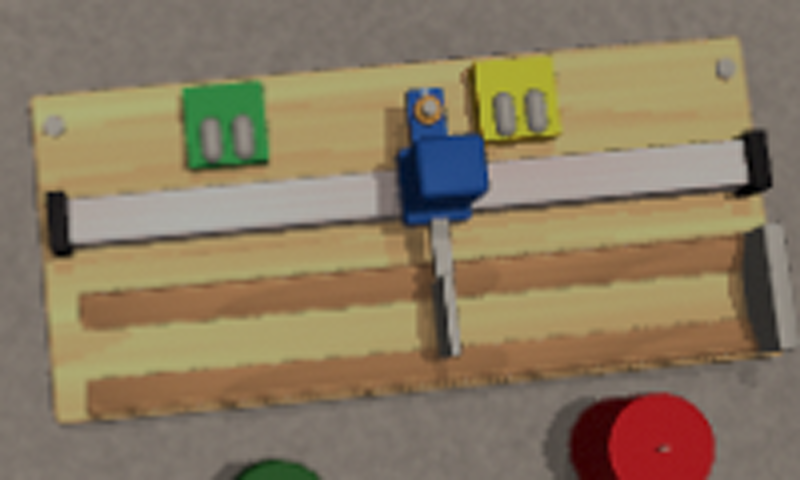

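The crop shows the push-block top face with corners near (415,138), (482,136), (488,190) and (422,196), and the green notch midway between the bars at (228,138). Now I convert these to world coordinates and fit the gauge.

Run:
```python
from h import *
f=lambda L:np.array(L,float)/4+[215-.375,130-.375]
pl=ray('top0',f([[33,97],[740,38],[57,423],[782,355]]),.018)
print(pl.round(4),'sizes',np.linalg.norm(pl[0]-pl[1]),np.linalg.norm(pl[0]-pl[2]))
eb=ray('top0',f([[59,223],[757,161]]),.052); u=(eb[0]-eb[1]);print('ends',eb.round(4),np.linalg.norm(u)); u/=np.linalg.norm(u)
th=np.arctan2(-u[0],u[1]);v=np.array([u[1],-u[0],0]);print('yaw',th,'pl yaw',[np.arctan2(-(a-b)[0],(a-b)[1]) for a,b in[(pl[0],pl[1]),(pl[2],pl[3])]])
O=eb.mean(0)-.015*v; print('origin',O,'from ply',pl.mean(0))
loc=lambda P:((P-O)@v,(P-O)@u)
B=ray('top0',f([[415,138],[482,136],[488,190],[422,196]]),.119);print('block',B.mean(0),loc(B.mean(0)),loc(B))
N=ray('top0',f([[228,138]]),.044);print('notch',N,loc(N))
Y=ray('top0',f([[521,113]]),.044);print('yn',Y,loc(Y))
P=ray('top0',f([[428,108]]),.085);print('plunger knob',P,loc(P))
for n,p,z in[('gc',(285,258),.075),('rc',(380,242),.085),('mould',(190,166),.095)]:
  q=ray('top0',[p],z);print(n,q,loc(q))
```

```text
[[ 0.6265  0.1872  0.018 ]
 [ 0.6687 -0.2269  0.018 ]
 [ 0.4396  0.1686  0.018 ]
 [ 0.4825 -0.2449  0.018 ]] sizes 0.416181824507578 0.1877701649921982
ends [[ 0.5482  0.1671  0.052 ]
 [ 0.5886 -0.2207  0.052 ]] 0.3899030679945853
yaw 0.10381352787372711 pl yaw [np.float64(0.10171074969157898), np.float64(0.10342515836488637)]
origin [ 0.55350961 -0.02839507  0.052     ] from ply [ 0.55433934 -0.02901114  0.018     ]
block [ 0.57090401 -0.03669356  0.119     ] (np.float64(0.016440804093834277), np.float64(-0.010056349482199977)) (array([0.03184776, 0.02988342, 0.00205093, 0.0019811 ]), array([ 0.0070112 , -0.02712342, -0.026902  ,  0.00678883]))
notch [[0.59837582 0.07489957 0.044     ]] (array([0.05532879]), array([0.09808917]))
yn [[ 0.61513205 -0.0891605   0.044     ]] (array([0.05499373]), array([-0.06682404]))
plunger knob [[ 0.60779567 -0.03027061  0.085     ]] (array([0.05379944]), array([-0.00749095]))
gc [[0.39389886 0.04557407 0.075     ]] (array([-0.15108622]), array([0.09011091]))
rc [[ 0.42877322 -0.15189392  0.085     ]] (array([-0.13686266]), array([-0.10990788]))
mould [[0.58206974 0.24707283 0.095     ]] (array([0.05695232]), array([0.27102523]))
```

Measured gauge: yaw 0.104 rad, origin (0.554, −0.028), stop at −0.010 m and green notch at +0.098 m. The 394 mm end-block and 420 mm base lengths come out within 1%. I'll shut the fingers, line up with the gauge and travel high.

{"op": "send_rows", "data": {
  "deltas": [
    [0,0.1,-0.07,0,0,0,0.01],
    [0,0.25,-0.17,0,0,0,0.03],
    [0,0.4,-0.27,0,0,0,0.05],
    [0,0.55,-0.38,0,0,0,0.07],
    [0,0.7,-0.48,0,0,0,0.09],
    [0,0.85,-0.58,0,0,0,0.1117],
    [0,1,-0.68,0,0,0,0.1117],
    [0,1,-0.68,0,0,0,0.1117],
    [0,1,-0.68,0,0,0,0.1117]
  ]
}}

```text
clock: 0.85
tcp_pos: [0.3877, -0.4471, 0.2421]
orientation: [-3.136, -0.169, -0.0]
contact_force: [-0.9, 0.1, 0.0]
grip_width: 0.0001
```

{"op": "send_rows", "data": {
  "deltas": [
    [0,0.1,-0.13,0,0,0,0],
    [0,0.22,-0.3,0,0,0,0],
    [0,0.35,-0.48,0,0,0,0],
    [0,0.48,-0.66,0,0,0,0],
    [0,0.61,-0.85,0,0,0,0],
    [0,0.74,-1,0,0,0,0],
    [0,0.75,-1,0,0,0,0]
  ]
}}

```text
clock: 1.43
tcp_pos: [0.4861, -0.2828, 0.2422]
orientation: [-3.134, -0.174, -0.003]
contact_force: [0.1, 0.3, -0.7]
grip_width: -0.0003
```

{"op": "send_rows", "data": {
  "deltas": [
    [0,0.1,-0.13,0,0,0,0],
    [0,0.22,-0.3,0,0,0,0],
    [0,0.35,-0.48,0,0,0,0],
    [0,0.48,-0.66,0,0,0,0],
    [0,0.61,-0.85,0,0,0,0],
    [0,0.74,-1,0,0,0,0],
    [0,0.745,-1,0,0,0,0],
    [0,0.745,-1,0,0,0,0],
    [0,0.745,-1,0,0,0,0]
  ]
}}

```text
clock: 2.18
tcp_pos: [0.5779, -0.1294, 0.2419]
orientation: [3.137, 0.16, -0.002]
contact_force: [-0.2, 0.7, 0.8]
grip_width: 0.0001
```

```bash
cat >> h.py <<'E'
O=np.array([.5535,-.0284,0]);u=np.array([-.1036,.9946,0]);v=np.array([.9946,.1036,0])
def st():
    o=r.get_obs();p=np.array(o['tcp_pos']);F=np.array(o['contact_force']);print('t',o['clock'],'gauge x,y,z mm',np.round(1e3*np.array([(p-O)@v,(p-O)@u,p[2]]),1),'F x,y,z',np.round([F@v,F@u,F[2]],2))
E
python3 -c "from h import *;st()"
```

```text
t 2.1833 gauge x,y,z mm [  13.8 -102.9  241.9] F x,y,z [-0.13  0.69  0.77]
```

{"op": "send_rows", "data": {
  "deltas": [
    [0,0.01,0,0.1,0,0,0],
    [0,0.01,0,0.25,0,0,0],
    [0,0.01,0,0.4,0,0,0],
    [0,0.01,0,0.55,0,0,0],
    [0,0.01,0,0.7,0,0,0],
    [0,0.01,0,0.85,0,0,0],
    [0,0.01,0,0.95,0,0,0],
    [0,0.01,0,1,0,0,0],
    [0,0.01,0,1,0,0,0],
    [0,0.01,0,1,0,0,0]
  ]
}}

```text
clock: 3.02
tcp_pos: [0.5797, -0.1286, 0.0926]
orientation: [3.137, 0.16, -0.0]
contact_force: [0.9, -0.0, 0.7]
grip_width: 0.0003
```

```bash
python3 -c "
from h import *;st();a=snap('scene','s1')['pixels'];b=snap('wrist','w1')['pixels'];cv2.imwrite('pics/both1.png',cv2.cvtColor(np.hstack([cv2.resize(a[130:384,60:400],(400,299)),cv2.resize(b,(400,299))]),4))"
```

```text
t 3.0167 gauge x,y,z mm [  15.7 -102.3   92.6] F x,y,z [ 0.94 -0.11  0.73]
```

View pics/both1.png

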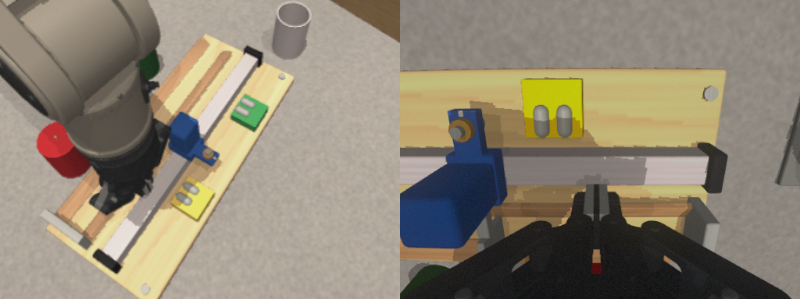

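The fingers stand over the rail on the −y side of the stop with nothing touching. In the wrist view the linkage widens upwards, so I'll raise 10 mm to make only the fingertips meet the block, then approach slowly.

{"op": "send_rows", "data": {
  "deltas": [
    [0,0,-0.03,-0.03,0,0,0],
    [0,0,-0.09,-0.067,0,0,0],
    [0,0,-0.15,-0.067,0,0,0],
    [0,0,-0.21,-0.067,0,0,0],
    [0,0,-0.27,-0.067,0,0,0],
    [0,0,-0.31,-0.067,0,0,0],
    [0,0,-0.33,-0.067,0,0,0],
    [0,0,-0.33,-0.067,0,0,0]
  ]
}}

```text
clock: 3.78
tcp_pos: [0.5746, -0.0766, 0.1022]
orientation: [-3.137, -0.166, 0.0]
contact_force: [-0.5, 0.1, 0.4]
grip_width: -0.0003
```

{"op": "send_rows", "data": {
  "deltas": [
    [0,0,-0.02,0,0,0,0],
    [0,0,-0.04,0,0,0,0],
    [0,0,-0.06,0,0,0,0],
    [0,0,-0.08,0,0,0,0],
    [0,0,-0.1,0,0,0,0],
    [0,0,-0.12,0,0,0,0],
    [0,0,-0.14,0,0,0,0],
    [0,0,-0.16,0,0,0,0],
    [0,0,-0.18,0,0,0,0],
    [0,0,-0.2,0,0,0,0]
  ]
}}

```text
clock: 4.62
tcp_pos: [0.5716, -0.0477, 0.1023]
orientation: [3.137, 0.163, -0.0]
contact_force: [0.5, -1.8, -0.5]
grip_width: 0.0
```

```bash
python3 -c "
from h import *;st();a=snap('scene','s2')['pixels'];b=snap('wrist','w2')['pixels'];c=snap('top','t2')['pixels'];cv2.imwrite('pics/both2.png',cv2.cvtColor(np.hstack([cv2.resize(c[120:250,215:415],(400,299)),cv2.resize(b,(400,299))]),4))"
```

```text
t 4.6167 gauge x,y,z mm [ 16.  -21.1 102.3] F x,y,z [ 0.34 -1.8  -0.46]
```

View pics/both2.png

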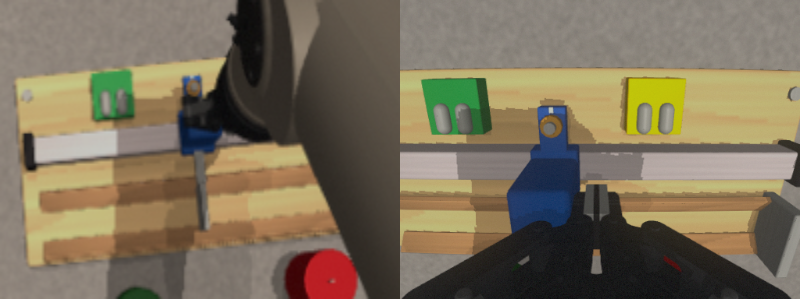

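The fingertip back is in contact (−1.8 N) and the stop is sliding. I'll use the plunger knob in both pictures to measure how far the notch is.

Run:
```python
from h import *
loc=lambda P:np.c_[(P-O)@v,(P-O)@u].round(4).tolist()
w=lambda x,y:[(x-400)*1.28,y*384/299]
t=lambda x,y:[215+x/2,120+y*130/299]
for z in(.070,.080,.09): print(z,'knob wrist',loc(ray('w2',[w(549,127)],z)),'top',loc(ray('t2',[t(191,89)],z)),'top0',loc(ray('top0',[[215+428/4-.4,130+108/4-.4]],z)))
print('notch wrist',loc(ray('w2',[w(453,119)],.044)),'yn',loc(ray('w2',[w(655,119)],.044)))
print('notch top',loc(ray('t2',[t(114,103)],.044)))
```

```text
0.07 knob wrist [[0.0574, 0.0125]] top [[0.0545, 0.0144]] top0 [[0.057, -0.0102]]
0.08 knob wrist [[0.0596, 0.0105]] top [[0.0525, 0.0159]] top0 [[0.0549, -0.0083]]
0.09 knob wrist [[0.0619, 0.0085]] top [[0.0504, 0.0174]] top0 [[0.0528, -0.0065]]
notch wrist [[0.0581, 0.0953]] yn [[0.0581, -0.0671]]
notch top [[0.0538, 0.0974]]
```

{"op": "send_rows", "data": {
  "deltas": [
    [0,0,-0.02,0,0,0,0],
    [0,0,-0.05,0,0,0,0],
    [0,0,-0.08,0,0,0,0],
    [0,0,-0.11,0,0,0,0],
    [0,0,-0.14,0,0,0,0],
    [0,0,-0.17,0,0,0,0],
    [0,0,-0.2,0,0,0,0],
    [0,0,-0.23,0,0,0,0],
    [0,0,-0.26,0,0,0,0],
    [0,0,-0.29,0,0,0,0],
    [0,0,-0.32,0,0,0,0],
    [0,0,-0.35,0,0,0,0],
    [0,0,-0.37,0,0,0,0],
    [0,0,-0.39,0,0,0,0],
    [0,0,-0.4,0,0,0,0],
    [0,0,-0.41,0,0,0,0],
    [0,0,-0.41,0,0,0,0]
  ]
}}

```text
clock: 6.18
tcp_pos: [0.5653, 0.0136, 0.1024]
orientation: [-3.137, -0.164, -0.0]
contact_force: [0.4, -0.6, 0.9]
grip_width: 0.0002
```

```bash
python3 -c "from h import *;st()"
```

```text
t 6.1833 gauge x,y,z mm [ 16.1  40.5 102.4] F x,y,z [ 0.36 -0.67  0.88]
```

{"op": "send_rows", "data": {
  "deltas": [
    [0,0,-0.01,0,0,0,0],
    [0,0,-0.02,0,0,0,0],
    [0,0,-0.03,0,0,0,0],
    [0,0,-0.035,0,0,0,0],
    [0,0,-0.04,0,0,0,0],
    [0,0,-0.045,0,0,0,0],
    [0,0,-0.05,0,0,0,0]
  ]
}}

```text
clock: 6.77
tcp_pos: [0.5645, 0.0206, 0.1023]
orientation: [3.137, 0.163, -0.0]
contact_force: [0.4, -0.8, 0.6]
grip_width: -0.0002
```

{"op": "send_rows", "data": {
  "deltas": [
    [0,0,-0.007,0,0,0,0],
    [0,0,-0.014,0,0,0,0],
    [0,0,-0.02,0,0,0,0]
  ]
}}

```text
clock: 7.02
tcp_pos: [0.5643, 0.0217, 0.1024]
orientation: [3.135, 0.161, 0.0]
contact_force: [1.1, -7.4, 1.0]
grip_width: -0.0001
```

{"op": "send_rows", "data": {
  "deltas": [
    [0,0,-0.007,0,0,0,0],
    [0,0,-0.014,0,0,0,0],
    [0,0,-0.02,0,0,0,0]
  ]
}}

```text
clock: 7.27
tcp_pos: [0.564, 0.025, 0.1024]
orientation: [3.136, 0.16, 0.0]
contact_force: [1.3, -4.6, 0.3]
grip_width: 0.0
```

```bash
python3 -c "
from h import *;st();b=snap('wrist','w3')['pixels'];cv2.imwrite('pics/w3c.png',cv2.resize(cv2.imread('pics/w3.png'),(800,600)))"
```

```text
t 7.2667 gauge x,y,z mm [ 16.   52.  102.4] F x,y,z [ 0.81 -4.75  0.27]
```

View pics/w3c.png

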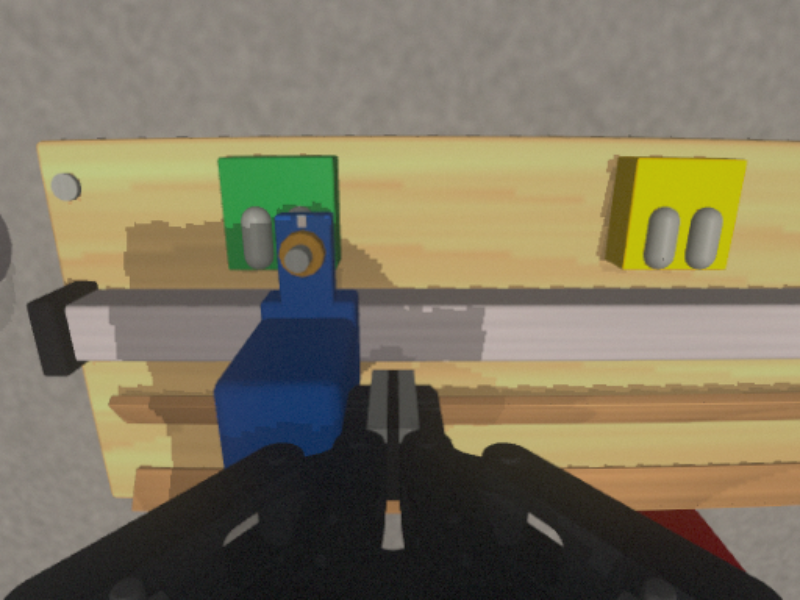

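The plunger, at (300,250), is riding the first green bar with 4.8 N after a 7.4 N peak, as described. I'll continue in small steps, watching for the drop.

{"op": "send_rows", "data": {
  "deltas": [
    [0,0,-0.006,0,0,0,0],
    [0,0,-0.012,0,0,0,0],
    [0,0,-0.02,0,0,0,0]
  ]
}}

```text
clock: 7.57
tcp_pos: [0.5635, 0.0298, 0.1023]
orientation: [-3.137, -0.163, 0.0]
contact_force: [0.1, -2.5, -0.5]
grip_width: 0.0002
```

{"op": "send_rows", "data": {
  "deltas": [
    [0,0,-0.005,0,0,0,0],
    [0,0,-0.01,0,0,0,0],
    [0,0,-0.01,0,0,0,0]
  ]
}}

```text
clock: 7.82
tcp_pos: [0.5633, 0.0322, 0.1023]
orientation: [-3.136, -0.165, 0.0]
contact_force: [-0.3, -0.8, 0.1]
grip_width: -0.0003
```

{"op": "send_rows", "data": {
  "deltas": [
    [0,0,-0.005,0,0,0,0],
    [0,0,-0.01,0,0,0,0],
    [0,0,-0.01,0,0,0,0]
  ]
}}

```text
clock: 8.07
tcp_pos: [0.5632, 0.0331, 0.1023]
orientation: [-3.137, -0.164, 0.0]
contact_force: [0.8, 0.4, -0.3]
grip_width: 0.0
```

```bash
python3 -c "from h import *;st()"
```

```text
t 8.0667 gauge x,y,z mm [ 16.   60.2 102.3] F x,y,z [ 0.79  0.33 -0.25]
```

The force fell to zero at the expected place, so it has probably dropped in. I check before backing off.

```bash
python3 -c "
from h import *;st();b=snap('wrist','w4')['pixels'];cv2.imwrite('pics/w4c.png',cv2.resize(cv2.imread('pics/w4.png'),(800,600)))"
```

```text
t 8.0667 gauge x,y,z mm [ 16.   60.2 102.3] F x,y,z [ 0.79  0.33 -0.25]
```

View pics/w4c.png

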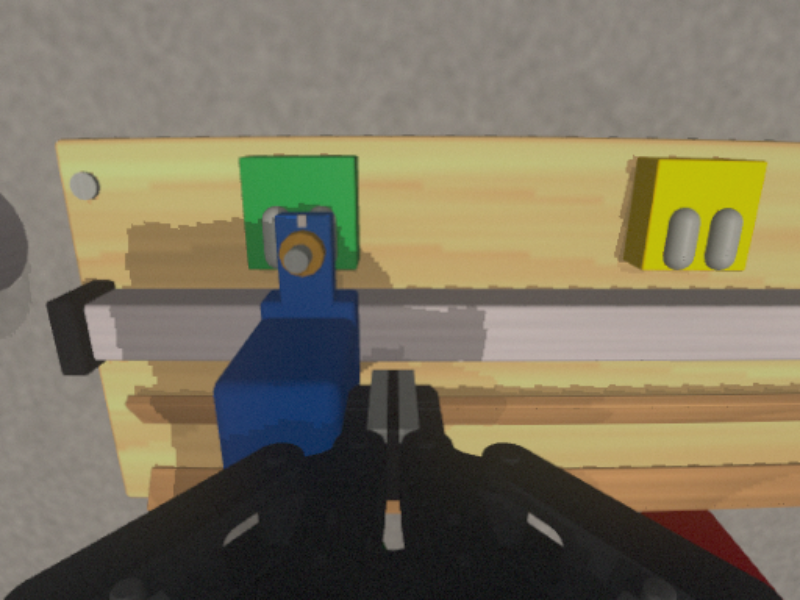

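The stop is still against the finger, with its housing at (302,240) exactly as before, so the bar's far slope is just starting. I go on in ~1 mm steps.

{"op": "send_rows", "data": {
  "deltas": [
    [0,0,-0.005,0,0,0,0],
    [0,0,-0.01,0,0,0,0],
    [0,0,-0.01,0,0,0,0]
  ]
}}

```text
clock: 8.37
tcp_pos: [0.563, 0.0344, 0.1023]
orientation: [-3.137, -0.164, 0.0]
contact_force: [0.5, -1.1, -0.0]
grip_width: -0.0002
```

```bash
cat >> h.py <<'E'
def shift(n):
    st(); snap('wrist',n)
    a,b=[cv2.cvtColor(cv2.imread(f'pics/{k}.png'),6)[130:230,135:230] for k in('w4',n)]
    m=[cv2.inRange(cv2.cvtColor(cv2.imread(f'pics/{k}.png'),40),(100,130,30),(130,255,255))[135:185,160:240] for k in('w3','w4',n)]
    print('housing mean column',[np.nonzero(q)[1].mean().round(2) for q in m])
E
python3 -c "from h import *;shift('w5')"
```

```text
t 8.3667 gauge x,y,z mm [ 16.   61.5 102.3] F x,y,z [ 0.35 -1.16 -0.03]
housing mean column [np.float64(35.81), np.float64(36.18), np.float64(34.16)]
```

The stop jumped ahead of the finger by about 2 px, so it has dropped. I back off along the rail, lift, and look.

{"op": "send_rows", "data": {
  "deltas": [
    [0,0,0.03,0,0,0,0],
    [0,0,0.08,0,0,0,0],
    [0,0,0.15,0,0,0,0],
    [0,0,0.22,0,0,0,0],
    [0,0,0.27,0,0,0,0],
    [0,0,0.3,0,0,0,0],
    [0,0,0.3,0,0,0,0]
  ]
}}

```text
clock: 9.0
tcp_pos: [0.5679, -0.0128, 0.1023]
orientation: [3.137, 0.159, 0.0]
contact_force: [-0.1, 1.0, -0.5]
grip_width: 0.0002
```

```bash
python3 -c "
from h import *;st();snap('wrist','w6');snap('scene','s6');snap('top','t6')
a=cv2.imread('pics/w6.png')[80:310,0:256];b=cv2.imread('pics/s6.png')[150:350,160:340]
cv2.imwrite('pics/v6.png',np.hstack([cv2.resize(a,(445,400)),cv2.resize(b,(355,400))]))"
```

```text
t 9.0 gauge x,y,z mm [ 15.9  14.  102.3] F x,y,z [-0.03  1.05 -0.48]
```

View pics/v6.png

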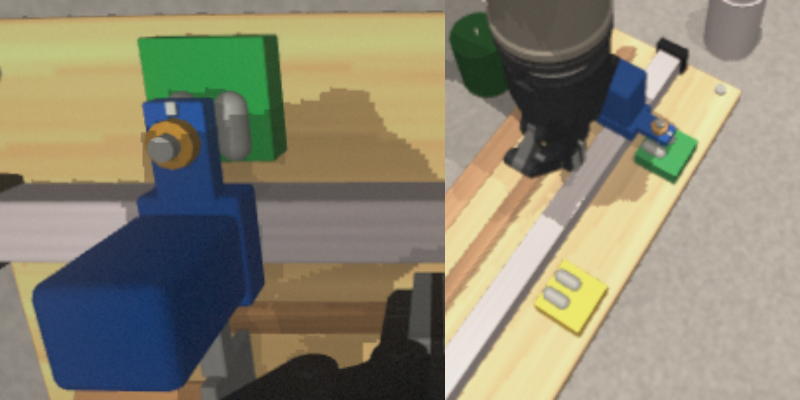

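{"op": "send_rows", "data": {
  "deltas": [
    [0,0,0.05,-0.1,0,0,0],
    [0,0,0.15,-0.3,0,0,0],
    [0,0,0.3,-0.5,0,0,0],
    [0,0,0.5,-0.7,0,0,0],
    [0,0,0.7,-0.8,0,0,0],
    [0,0,0.9,-0.8,0,0,0],
    [0,0,1,-0.8,0,0,0],
    [0,0,1,-0.8,0,0,0],
    [0,0,1,-0.8,0,0,0]
  ]
}}

```text
clock: 9.9
tcp_pos: [0.5832, -0.16, 0.2222]
orientation: [-3.137, -0.161, 0.0]
contact_force: [-0.1, 0.7, 0.4]
grip_width: -0.0
```

```bash
python3 -c "
from h import *;st();snap('scene','s7');snap('top','t7')
a=cv2.imread('pics/t7.png')[130:200,240:310];b=cv2.imread('pics/s7.png')[190:250,190:290]
cv2.imwrite('pics/v7.png',np.hstack([cv2.resize(a,(400,400),interpolation=2),cv2.resize(b,(400,400),interpolation=2)]))"
```

```text
t 9.9 gauge x,y,z mm [  15.9 -134.   222.2] F x,y,z [0.02 0.72 0.39]
```

View pics/v7.png

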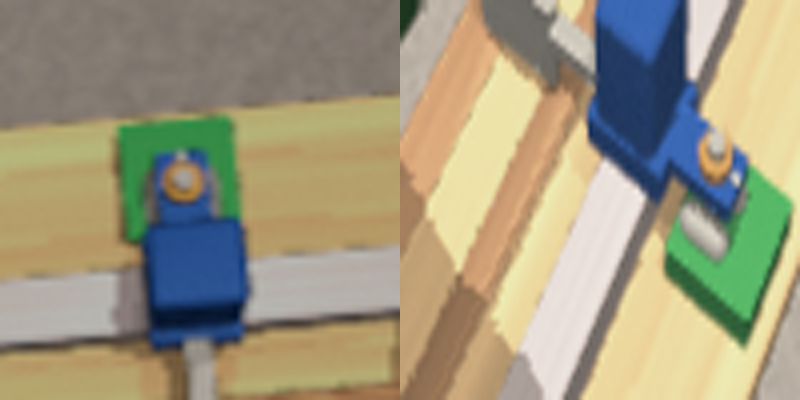

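Run:
```python
from h import *
loc=lambda P:np.c_[(P-O)@v,(P-O)@u].round(4).tolist()
k=400/70
f=lambda L:(np.array(L,float)+.5)/k-.5+[240,130]
B=ray('t7',f([[150,226],[241,221],[244,300],[152,306]]),.119);print('block',loc(B),loc(B.mean(0)[None]))
for z in(.07,.08):print('knob',loc(ray('t7',f([[183,180]]),z)))
print('green block edges',loc(ray('t7',f([[120,180],[237,172]]),.03)))
def kn(n,box):
    x0,y0,x1,y1=box;h=cv2.cvtColor(cv2.imread(f'pics/{n}.png'),40)[y0:y1,x0:x1]
    ys,xs=np.nonzero(cv2.inRange(h,(8,140,80),(19,255,255)));return [xs.mean()+x0,ys.mean()+y0],len(xs)
for z in (.07,.08):
  for n,b in(('top0',(315,150,330,162)),('t7',(266,156,278,168))):
    p,c=kn(n,b);print(n,z,c,loc(ray(n,[p],z)))
# plunger tip predicted seen in scene: notch bars
hs=cv2.cvtColor(cv2.imread('pics/top0.png'),40);m=cv2.inRange(hs,(50,120,50),(85,255,255));ys,xs=np.nonzero(m[145:178,255:290]);c=[255+(xs.min()+xs.max())/2,145+(ys.min()+ys.max())/2];print('green0 mid',loc(ray('top0',[c],.032)))
```

```text
block [[0.0311, 0.1139], [0.03, 0.0817], [0.0018, 0.0834], [0.0026, 0.1158]] [[0.0164, 0.0987]]
knob [[0.0568, 0.0986]]
knob [[0.0547, 0.099]]
green block edges [[0.0674, 0.1217], [0.0664, 0.0752]]
top0 0.07 17 [[0.0549, -0.009]]
t7 0.07 13 [[0.0535, 0.0996]]
top0 0.08 17 [[0.0528, -0.0072]]
t7 0.08 13 [[0.0514, 0.1]]
green0 mid [[0.065, 0.0983]]
```

The stop measures 98.7 mm and the green notch 98.3 mm, so they agree. The stop also moved about 4 mm past where the finger left it, which means it centred itself. The hand is clear, so I hand in.

```bash
python3 -c "
from h import *
for n,p,z in[('gc',(285,258),.075),('rc',(380,242),.085),('mould',(190,166),.095)]:
  a,b=[cv2.imread(f'pics/{k}.png')[p[1]-15:p[1]+15,p[0]-18:p[0]+18].astype(int) for k in('top0','t7')];print(n,abs(a-b).mean().round(1))
print(r.hand_in())"
```

```text
gc 9.0
rc 4.3
mould 5.3
the job is handed in; nothing more can be done
None
```

The blue stop is in the green catch and the job is handed in. I pushed it there with the backs of the shut fingers, never pinching it, then backed off along the rail and lifted clear.

- **Push:** the force peaked at about 7.4 N climbing the first bar, then fell to near zero. The stop ran about 4 mm ahead of the finger by itself as the plunger dropped in. The hand-in came at about 10 s on the robot's clock.
- **Position:** from above, the final stop is at +98.7 mm and the green notch at +98.3 mm along the rail. That agrees within camera accuracy. Earlier single readings of the notch varied from 95 to 98 mm.
- **Not checked directly:** I could not measure the plunger's height. That it dropped in rests on the force dip, the self-centring and the final position.
- **Candles and mould:** the hand never went near them. Comparing the before and after top views, their patches changed slightly (mean difference 4 to 9 of 255). I took that as shadow and noise and did not measure their positions again.

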